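Scrub the tumbler with the bottle brush

ROBOT

A 6-joint arm with a two-finger parallel gripper is mounted at the origin on the work surface; the furniture and walls round the work are solid. World frame = base frame: x ahead of the robot, y to its left, z up, the work surface at z = 0. Lengths are in m, angles in rad, forces in N, time in s.
With the tool pointing down it reaches from about 0.275 to 0.75 m from the base axis. Payload 10.2 kg.
Tool frame: the origin (TCP) lies at the very end of the fingers, on their centre line; the grasp point (between the pads) lies 19 mm behind it (manip.pinch_z is the z of the grasp point in the tool frame, in m); z points along the fingers, y is the line along which they close (so a half turn about z gives the same grasp; the last joint's range is limited). The gripper opens to 88 mm and grips with 3 to 60 N. Pads are 18 mm wide; open, the fingers measure 123 mm over their backs; the gripper's body (75 mm by 187 mm) begins 45 mm behind the grasp point.
Start: joints at [-1.517, 0.313, 1.498, -0, 1.331, -0.223], TCP at [0.143, -0.505, 0.239] pointing down, gripper open.
Joint ranges: [-2.94, 2.94], [-0.97, 2.17], [0.19, 2.56], [-1.23, 4.37], [0.02, 3.11], [-2.88, 2.88]. Speed limits (rad/s): [2.39, 2.39, 3.01, 3.14, 3.14, 3.14].

INTERFACE

Orientations are given as a unit quaternion [w, x, y, z].
In Python, from station import manip gives the robot as it stands.
- The arm moves only by the tool send_rows, never from a script. Its argument "targets" is one flat list of numbers, 7 for each row, row after row: the shift along the tool's x, y, z in cm, then the turn, a rotation vector about the tool's x, y, z in degrees, then the finger opening in cm, from 0 to 8.81. A call has 1 to 5 rows; each row shifts and turns the commanded pose from where the row before left it, along the tool's axes as they then stand; what a row does not reach is not made up. A row lasts 1/10 s, in which the tool goes at most 50 mm and 8.59 degrees, less where a joint would pass 70% of its speed; a pose out of reach is approached as far as the arm can. A call with a gripper value outside its range is refused whole. The fingers move at their own pace and stop on an object; "force" is the grip in N (left out, the last holds). Time passes only in rows, so rows that do not move let the fingers close. It gives the time, the measured TCP pose, the force, the opening and the grip force at its end, in the units of the state.
- manip.observe(): the state, without advancing time (a new reading comes with each control period).
- manip.grab_frame(name): name is "side" or "top" or "wrist"; returns a dict with "pixels" (400x640x3 uint8, blue, green, red), "mtx" (3x3 intrinsics, pixels), "R" (3x3) and "t" (3): a world point X has camera coordinates R X + t; the wrist camera has in their place "T_tool_cam" (4x4, takes a point from camera to tool coordinates, whose origin is the TCP and whose axes are the flange's). Camera axes: x right, y down, z forward; pixel columns grow to the right and rows downward; lengths in m; the calibration is good to about 2 mm. A picture is of the moment at which its call begins: read the wrist's pose just before it. There is no depth.
- manip.close_job(): hands the job in; it is judged then, once.
The state is a dict: "clock": time; "joints": joint angles; "qd": joint speeds; "tau": joint torques, N m; "position": TCP position; "eef_rot": TCP orientation; "wrist_force": force on the tool from outside, world axes, zero at the start; "torque": the same for the moment, N m; "gripper_width": finger opening in m; "grasp_force": force on a finger pad.
Only numpy, scipy, OpenCV 4.12 (cv2) and the standard library are available. Lean on these libraries where they do the work, as an engineer would, in place of code of your own. Each camera call takes 0.05 s, during which the arm holds its last target. There are 200 camera calls.

TASK

Scrub out the pink tumbler with the bottle brush: first lay the brush, head down, in the sloping stand and let go, then take it afresh by the end of its handle so that it can go straight down into the tumbler. Make two strokes inside it, each one pressing the bristles on the tumbler's bottom and then coming up to rub them against the inner wall in its upper half; be gentle, and keep the tumbler seated upright in its ring. Finally lay the brush back in the stand, head down, and let go, leaving the other things on the table alone.

Things in the scene. Friction and masses are not known exactly. Their poses are not given: they have to be found in the camera images.
- brush: bottle brush, rigid but for a few mm of give in the bristles, 200 mm long, about 90 g. Axis along its x: round white and blue bristle head (34 mm across, 72 mm long) at +x, steel stem (8 mm), flat green handle 82 mm long at -x, 20 mm thick (y), 34 mm broad (z). Origin half-way along, 17 mm below the axis: on the table, as it lies on the handle's narrow face with z up
- brush_tip (a point): centre of the bristle head's front end, on the brush axis, 100 mm from the middle
- brush_end (a point): centre of the handle's far end, on the brush axis, 100 mm from the middle the other way
- stand: fixed aluminium drip stand on a grey base plate 170 x 90 x 8 mm; origin at the centre of its underside. A brush in it slopes 50 degrees below the horizontal, head low towards the stand's +x, handle high towards -x, brush y along stand y. Trough and fork are open and flared on top (square to the slope); a brush let go in it slides down to the stop by itself
- stand_tip (a point): where the brush tip's centre lies when home in the stand: 65 mm ahead (+x) of the stand's origin, 30 mm up. The head lies in a trough 40 mm wide, reaching 45 mm from this point up the slope, its tip against a stop
- stand_end (a point): where the handle end's centre lies when home: 64 mm behind the stand's origin, 183 mm up. The handle lies in a blue fork 24 mm wide, 122 to 146 mm from the tip along the brush; its last 54 mm stand free for grasping
- holder: fixed grey ring on a flange that holds the tumbler loosely: 116 mm across the foot, 45 mm high, floor 5 mm thick; origin at the centre of its underside on the table
- tumbler: pink tumbler, 134 mm high, about 0.3 kg, standing loose in the ring; origin at the centre of its underside, z up. Outside 72 mm across at the foot and 93 mm at the rim; walls about 2 mm, so the inside tapers from about 88 mm at the rim to 66 mm at the bottom
- tumbler_floor (a point): centre of the tumbler's inner floor, 5 mm above its underside and 129 mm below the rim
- spice_jar: bystander: spice jar, 47 mm across, 98 mm high; origin at the centre of its underside
- milk_tin: bystander: red tin, 75 mm across, 58 mm high; origin at the centre of its underside
- chilli_jar: bystander: pink and yellow glass jar, 70 mm across, 112 mm high; origin at the centre of its underside
Mind the look-alikes: they are no part of the job. Of the things that look like the brush, take the one that is farthest to the robot's left at the start.

How it is judged:
On the way, in this order (a step that is already met when the one before it is completed fails the run):
1. the brush lies in the stand, head down, let go (distance between brush_tip and stand_tip below 0.015 m and distance between brush_end and stand_end below 0.015 m and contact force between the fingers and brush below 0.1 N and linear speed of brush below 0.03 m/s), for 0.2 s.
2. first stroke: bristles pressed on the tumbler's bottom (horizontal distance between brush_tip and tumbler_floor below 0.03 m and z of brush_tip in the frame of tumbler below 0.02 m and contact force between brush and tumbler above 1 N), for 0.1 s.
3. first stroke: bristles rub the inner wall in its upper half (horizontal distance between brush_tip and tumbler_floor below 0.035 m and z of brush_tip in the frame of tumbler between 0.04 and 0.12 m and contact force between brush and tumbler above 0.5 N), for 0.1 s.
4. second stroke: bristles pressed on the bottom again (all of step 2), for 0.1 s.
5. second stroke: bristles rub the inner wall in its upper half again (all of step 3), for 0.1 s.
At the end, for the whole second after the job is handed in: The brush lies at rest in the stand, head down, its tip and handle end each within 15 mm of home; the tumbler stands in its ring, upright within 0.08 rad, its underside within 20 mm of the ring's origin (distance between brush_tip and stand_tip below 0.015 m and distance between brush_end and stand_end below 0.015 m and linear speed of brush below 0.03 m/s and angle between tumbler's own z axis and vertical below 0.08 rad and distance between tumbler and holder below 0.02 m); the robot touches nothing.
It fails at once if the tumbler is tipped by more than 0.2 rad or lifted out of its seat by more than 15 mm (angle between tumbler's own z axis and vertical above 0.2 rad or z of tumbler in the frame of holder above 0.02 m).
It fails at once if the brush is forced against the tumbler with more than 60 N (contact force between brush and tumbler above 60 N).
It fails at once if a bystander is moved by more than 20 mm (distance of any of spice_jar, milk_tin, chilli_jar from where it was at the start of the episode above 0.02 m).
It also fails if it takes over 72 s, if anything falls off the work surface, if the arm or the gripper's body presses on something with over 40 N, if the wrist force passes 120 N, or if a joint passes its speed limit or range.

## Working session

There is one attempt and no reset: what is moved stays moved. The work goes in short steps, Python scripts to look and compute and a tool call to move; the robot and the scene stay as the last step left them, time stands still between calls to the robot, and variables do not carry over. Pictures are saved under pics/ and viewed, at most 10 in all, crops included, and the job is handed in when it is done.

Besides the shell and the picture viewer there is one more tool, called by a JSON object that holds its "method" and its "body". send_rows: Moves the arm, as the interface text tells. Its arguments: {"type":"object","properties":{"targets":{"type":"array","items":{"type":"number"}},"force":{"type":"number"}},"required":["targets"]}

```bash
mkdir -p pics; ls; python3 - <<'E'
from station import manip
import cv2,numpy as np,pickle
print(manip.observe())
d={}
for n in("side","top"):
    f=manip.grab_frame(n); d[n]=f; cv2.imwrite(f"pics/{n}0.png",f["pixels"]); print(n,f["mtx"],f["R"],f["t"])
f=manip.grab_frame("wrist");print(f["T_tool_cam"],f["mtx"],manip.pinch_z)
pickle.dump(d,open("f0.pkl","wb"))
E
```

```text
pics
{'clock': 0.0, 'joints': array([-1.51740780e+00,  3.13468501e-01,  1.49842664e+00, -3.09775610e-05,
        1.33102868e+00, -2.23426476e-01]), 'qd': array([-0.00078879, -0.00151906,  0.00030636, -0.00020469,  0.00073773,
       -0.00116763]), 'tau': array([-1.91298561e-03, -4.02211440e+01, -2.52277637e+01,  6.93792617e-02,
        3.51842260e-02, -9.31182308e-05]), 'position': array([ 0.14343277, -0.50476517,  0.23815554]), 'eef_rot': array([-6.64456448e-04,  9.90436235e-01,  1.37969641e-01,  4.15301363e-05]), 'wrist_force': array([-0.42005493,  0.12774151, -0.29996106]), 'torque': array([-0.03695792,  0.00674976,  0.01462604]), 'grasp_force': 0.0, 'gripper_width': 0.08808742165925422}
side [[468.56341757   0.         313.49825357]
 [  0.         468.56341757 204.6763266 ]
 [  0.           0.           1.        ]] [[ 0.9651233  -0.26141242  0.01416166]
 [-0.12112816 -0.49384724 -0.86107077]
 [ 0.23208829  0.82932409 -0.50828788]] [-0.45606701  0.17980517  1.61344022]
top [[366.77350237   0.         312.43707345]
 [  0.         366.77350237 194.72447295]
 [  0.           0.           1.        ]] [[-1.79391757e-03 -9.99603409e-01  2.81034897e-02]
 [-9.95366022e-01 -9.17029404e-04 -9.61542619e-02]
 [ 9.61418997e-02 -2.81457516e-02 -9.94969624e-01]] [-0.01181123  0.48423386  1.20987693]
[[-2.47134325e-04 -9.47308669e-01 -3.20322063e-01  8.35558364e-02]
 [ 9.99999868e-01 -3.78246756e-04  3.47094851e-04 -2.55152580e-04]
 [-4.49966742e-04 -3.20321935e-01  9.47308638e-01 -1.46632088e-01]
 [ 0.00000000e+00  0.00000000e+00  0.00000000e+00  1.00000000e+00]] [[330.401395     0.         317.76594048]
 [  0.         330.401395   202.61249824]
 [  0.           0.           1.        ]] -0.0187
```

View pics/top0.png

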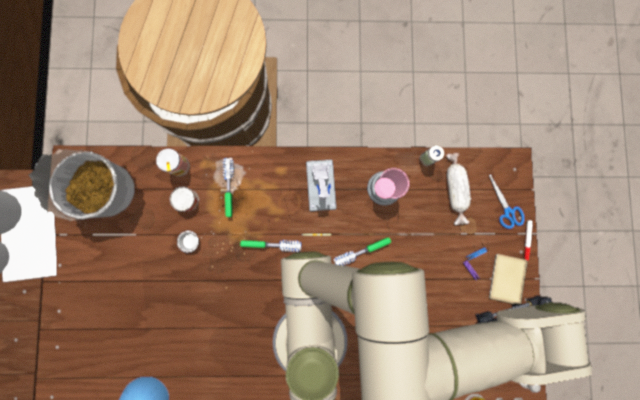

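View pics/side0.png

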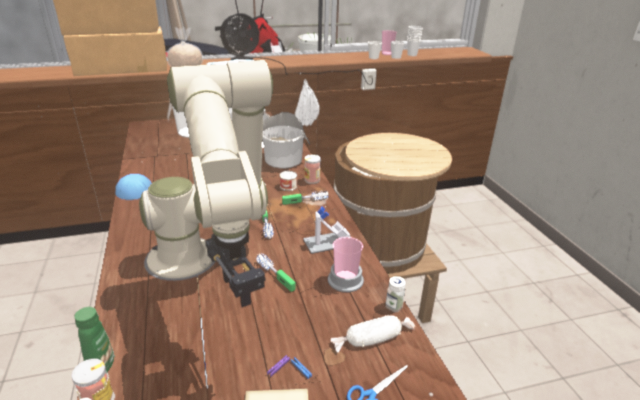

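Top view: brush look-alikes are A (228,188), with its head towards the top of the image, B (270,245) and C (362,251). Image left is +y, the robot's left, so A fits the description. The stand is at (321,185), the tumbler at (388,187) and the jars at (171,161) and (182,200), with a tin at (432,155). I'll confirm this in enlarged crops.

```bash
python3 - <<'E'
import cv2,numpy as np
t=cv2.imread("pics/top0.png");s=cv2.imread("pics/side0.png")
a=cv2.resize(t[145:230,205:265],None,fx=6,fy=6,interpolation=cv2.INTER_CUBIC)
b=cv2.resize(t[145:230,300:365],None,fx=6,fy=6,interpolation=cv2.INTER_CUBIC)
cv2.imwrite("pics/c1.png",np.hstack([a,b]))
cv2.imwrite("pics/c2.png",cv2.resize(s[175:305,255:395],None,fx=4.5,fy=4.5,interpolation=cv2.INTER_CUBIC))
E
```

```text
(no output)
```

View pics/c1.png

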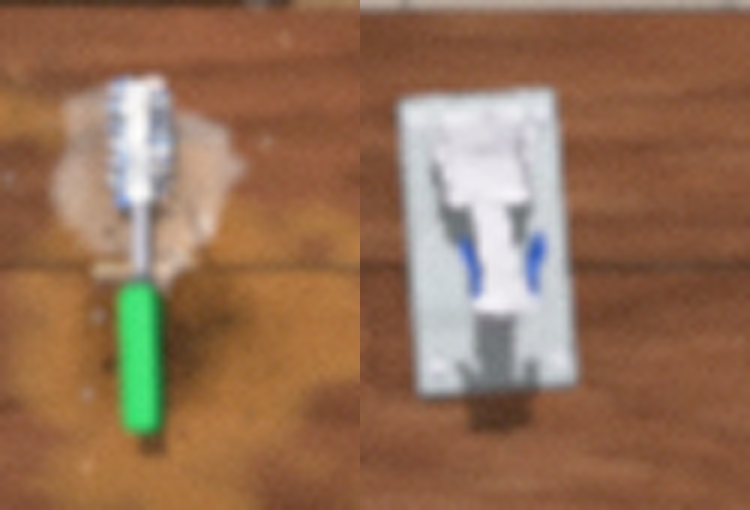

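View pics/c2.png

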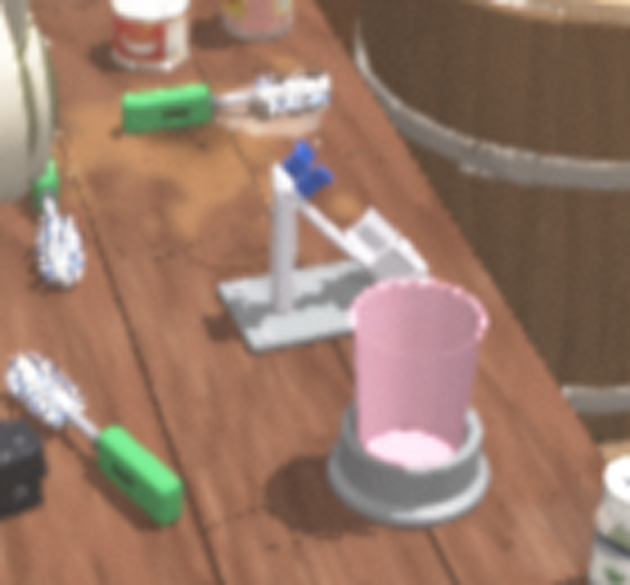

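A is confirmed: its head points away from the robot, with bristle front at (228,158) and handle end at (228.5,217). The stand's +x, where the trough is, also points away from the robot, with a slight yaw. The tumbler rim centre in the side view is near (348,246). Next I'll localise these.

```bash
cat >h.py <<'E'
import numpy as np,cv2,pickle
from scipy.spatial.transform import Rotation as Ro
F=pickle.load(open("f0.pkl","rb"))
def ray(f,p):
    d=f["R"].T@np.linalg.solve(f["mtx"],[p[0],p[1],1.]); return -f["R"].T@f["t"],d/np.linalg.norm(d)
def atz(f,p,z):
    c,d=ray(f,p); return c+d*(z-c[2])/d[2]
def proj(f,X):
    c=f["R"]@X+f["t"]; return (f["mtx"]@(c/c[2]))[:2]
def q(o): return Ro.from_quat(np.roll(o,-1))
E
python3 - <<'E'
from h import *
t=F["top"];s=F["side"]
C=np.array([atz(t,p,.008) for p in[(306.7,161.2),(332.2,159.7),(336.2,208.8),(309.7,211)]])
ctr=C.mean(0); ax=(C[0]+C[1]-C[2]-C[3]); print("stand",C.round(3),ctr,np.degrees(np.arctan2(ax[1],ax[0])),np.linalg.norm(C[0]-C[3]),np.linalg.norm(C[0]-C[1]))
print("tip",atz(t,(228,157.8),.025),"end",atz(t,(228.4,217.2),.025))
# side: brush A tip/end of axis
for n,p in(("tip",(255+328/4.5,175+88/4.5)),("end",(255+125/4.5,175+113/4.5))): print("side",n,atz(s,p,.017))
print("rim side",atz(s,(347.9,245.9),.139))
im=t["pixels"].astype(int);B,G,R=im[...,0],im[...,1],im[...,2]
m=((R-G>35)&(B-G>5)).astype(np.uint8);m[:,:360]=0;m[:,420:]=0;m[:160]=0;m[215:]=0
ys,xs=np.nonzero(m);print(xs.min(),xs.max(),ys.min(),ys.max())
for c in[(.5,-.15)]:pass
cv2.imwrite("pics/c3.png",np.hstack([cv2.resize(t["pixels"][160:212,360:416],None,fx=7,fy=7,interpolation=2),cv2.resize(s["pixels"][230:296,320:370],None,fx=5.5,fy=5.5,interpolation=2)[:364]]))
E
```

```text
stand [[ 0.601  0.007  0.008]
 [ 0.607 -0.081  0.008]
 [ 0.438 -0.093  0.008]
 [ 0.43  -0.003  0.008]] [ 0.5190777  -0.04248866  0.008     ] 3.7931740381930554 0.17138337818260177 0.0879510045426897
tip [0.60882098 0.2724237  0.025     ] end [0.40891568 0.26706331 0.025     ]
side tip [0.60853532 0.27140261 0.017     ]
side end [0.41481066 0.2706961  0.017     ]
rim side [ 0.50980693 -0.26071877  0.139     ]
375 408 168 198Traceback (most recent call last):
  File "<stdin>", line 13, in <module>
    return _nx.concatenate(arrs, 1, dtype=dtype, casting=casting)
           ~~~~~~~~~~~~~~~^^^^^^^^^^^^^^^^^^^^^^^^^^^^^^^^^^^^^^^
ValueError: all the input array dimensions except for the concatenation axis must match exactly, but along dimension 0, the array at index 0 has size 364 and the array at index 1 has size 363
```

```bash
cat >>h.py <<'E'
def Rt(pitch,yaw): # pitch: tool z below horizontal (90=down); tool x outward/up
    p,c=np.radians(pitch),0
    z=np.array([np.cos(p),0,-np.sin(p)]);x=np.array([np.sin(p),0,np.cos(p)])
    return Ro.from_euler('z',yaw,degrees=True)*Ro.from_matrix(np.stack([x,np.cross(z,x),z],1))
def plan(P,R,n,grip,P0=None,R0=None,pinch=True):
    """rows from the present pose to grasp point P (pinch) or TCP P"""
    from station import manip
    if P0 is None:
        o=manip.observe();P0=o["position"];R0=q(o["eef_rot"])
        if pinch:P0=P0+R0.apply([0,0,manip.pinch_z])
    P=np.array(P,float);k=np.array([0,0,-manip.pinch_z if pinch else 0])
    rv=(R0.inv()*R).as_rotvec();prev=P0+R0.apply(k);out=[]
    for i in range(n):
        Ra=R0*Ro.from_rotvec(rv*i/n);Rb=R0*Ro.from_rotvec(rv*(i+1)/n)
        nx=P0+(P-P0)*(i+1)/n+Rb.apply(k)
        out.append(list(np.round(Ra.inv().apply(nx-prev)*100,2))+list(np.round(np.degrees(rv/n),2))+[grip]);prev=nx
    print("dist mm/row",np.linalg.norm(P-P0)/n*1e3,"deg/row",np.degrees(np.linalg.norm(rv))/n)
    for i in range(0,n,5): print([float(v) for r in out[i:i+5] for v in r])
E
python3 - <<'E'
from h import *
plan([.42,.266,.22],Rt(90,1),20,8.8,pinch=False)
E
```

```text
dist mm/row 40.95804243940106 deg/row 0.7429887084543323
[2.38, -3.33, 0.1, -0.0, -0.0, 0.74, 8.8, 2.34, -3.36, 0.09, -0.0, -0.0, 0.74, 8.8, 2.3, -3.39, 0.09, -0.0, -0.0, 0.74, 8.8, 2.25, -3.42, 0.09, -0.0, -0.0, 0.74, 8.8, 2.21, -3.45, 0.09, -0.0, -0.0, 0.74, 8.8]
[2.16, -3.48, 0.09, -0.0, -0.0, 0.74, 8.8, 2.12, -3.5, 0.09, -0.0, -0.0, 0.74, 8.8, 2.07, -3.53, 0.09, -0.0, -0.0, 0.74, 8.8, 2.03, -3.56, 0.09, -0.0, -0.0, 0.74, 8.8, 1.98, -3.58, 0.09, -0.0, -0.0, 0.74, 8.8]
[1.93, -3.61, 0.09, -0.0, -0.0, 0.74, 8.8, 1.89, -3.63, 0.09, -0.0, -0.0, 0.74, 8.8, 1.84, -3.66, 0.09, -0.0, -0.0, 0.74, 8.8, 1.79, -3.68, 0.09, -0.0, -0.0, 0.74, 8.8, 1.74, -3.71, 0.09, -0.0, -0.0, 0.74, 8.8]
[1.69, -3.73, 0.09, -0.0, -0.0, 0.74, 8.8, 1.65, -3.75, 0.09, -0.0, -0.0, 0.74, 8.8, 1.6, -3.77, 0.09, -0.0, -0.0, 0.74, 8.8, 1.55, -3.79, 0.09, -0.0, -0.0, 0.74, 8.8, 1.5, -3.81, 0.09, -0.0, -0.0, 0.74, 8.8]
```

{"method": "send_rows", "body": {"targets": [2.4, -3.3, 0.1, 0, 0, 0.7, 8.8, 2.3, -3.4, 0.1, 0, 0, 0.7, 8.8, 2.3, -3.4, 0.1, 0, 0, 0.7, 8.8, 2.3, -3.4, 0.1, 0, 0, 0.7, 8.8, 2.2, -3.5, 0.1, 0, 0, 0.7, 8.8], "force": 15}}

```text
clock: 0.65
position: [0.2127, -0.31, 0.2335]
eef_rot: [-0.0, 0.994, 0.107, 0.0]
wrist_force: [0.1, -0.1, 0.2]
gripper_width: 0.088
grasp_force: 0.0
```

{"method": "send_rows", "body": {"targets": [2.2, -3.5, 0.1, 0, 0, 0.7, 8.8, 2.1, -3.5, 0.1, 0, 0, 0.7, 8.8, 2.1, -3.5, 0.1, 0, 0, 0.7, 8.8, 2.0, -3.6, 0.1, 0, 0, 0.8, 8.8, 2.0, -3.6, 0.1, 0, 0, 0.8, 8.8]}}

```text
clock: 1.15
position: [0.281, -0.1165, 0.2287]
eef_rot: [0.0, 0.997, 0.075, 0.0]
wrist_force: [1.2, -0.7, 0.5]
gripper_width: 0.0879
grasp_force: 0.0
```

{"method": "send_rows", "body": {"targets": [1.9, -3.6, 0.1, 0, 0, 0.8, 8.8, 1.9, -3.6, 0.1, 0, 0, 0.8, 8.8, 1.8, -3.7, 0.1, 0, 0, 0.8, 8.8, 1.8, -3.7, 0.1, 0, 0, 0.8, 8.8, 1.7, -3.7, 0.1, 0, 0, 0.8, 8.8]}}

```text
clock: 1.65
position: [0.3489, 0.0766, 0.2238]
eef_rot: [0.0, 0.999, 0.041, 0.0]
wrist_force: [0.3, 0.0, -0.0]
gripper_width: 0.0881
grasp_force: 0.0
```

{"method": "send_rows", "body": {"targets": [1.7, -3.7, 0.1, 0, 0, 0.7, 8.8, 1.6, -3.8, 0.1, 0, 0, 0.7, 8.8, 1.6, -3.8, 0.1, 0, 0, 0.7, 8.8, 1.5, -3.8, 0.1, 0, 0, 0.7, 8.8, 1.5, -3.8, 0.1, 0, 0, 0.7, 8.8]}}

```text
clock: 2.15
position: [0.417, 0.2698, 0.2184]
eef_rot: [0.0, 1.0, 0.01, -0.0]
wrist_force: [0.2, -0.8, 0.5]
gripper_width: 0.0878
grasp_force: 0.0
```

```bash
python3 - <<'E'
from h import *
from station import manip
o=manip.observe();w=manip.grab_frame("wrist")
T=np.eye(4);T[:3,:3]=q(o["eef_rot"]).as_matrix();T[:3,3]=o["position"]
C=np.linalg.inv(T@w["T_tool_cam"]);w["R"]=C[:3,:3];w["t"]=C[:3,3]
F["w1"]=w;pickle.dump(F,open("f0.pkl","wb"))
tp=F["top"]["pixels"];
a=cv2.resize(tp[160:210,362:418],(448,400),interpolation=2)
b=cv2.resize(w["pixels"],(560,350))
c=np.zeros((400,352,3),np.uint8)+0
sd=cv2.resize(F["side"]["pixels"][230:296,320:370],(303,400),interpolation=2)
out=np.zeros((590,752,3),np.uint8);out[:240,:]=0
out=np.zeros((600,800,3),np.uint8);out[:200,:224]=cv2.resize(a,(224,200))
out=np.hstack([a,sd]);out=cv2.resize(out,None,fx=.6,fy=.6,interpolation=cv2.INTER_AREA)
pad=np.zeros((out.shape[0],560,3),np.uint8);pad[:,:out.shape[1]]=out[:,:560]
cv2.imwrite("pics/w1.png",np.vstack([pad,b]));print(out.shape)
E
```

```text
(240, 451, 3)
```

View pics/w1.png

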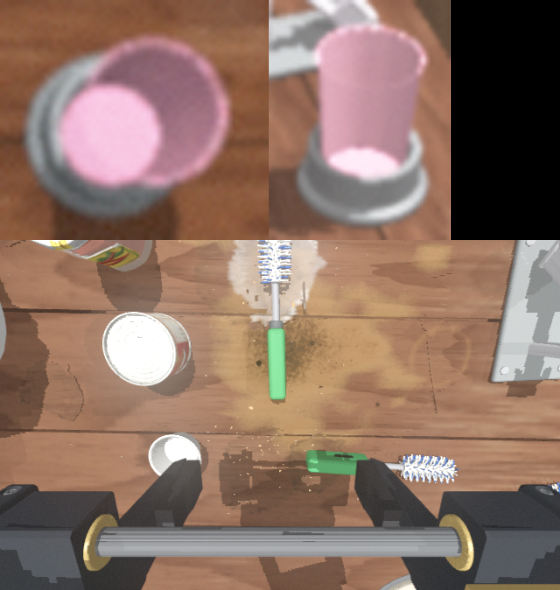

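```bash
python3 - <<'E'
from h import *
t,s,w=F["top"],F["side"],F["w1"]
e=atz(w,(316.6,181),.030);j=atz(w,(315.4,97.1),.034);print("end",e,"junction",j)
print("rim top",atz(t,(395.1,183.3),.139),"side",atz(s,(348.2,245.7),.139),"floor top",atz(t,(384.9,188.1),.010))
print("tin",atz(t,(182,200),.058),"smalljar",atz(w,(175/.875,(455-240)/.875),.05), atz(t,(187,241),.05))
plan([.438,.2690,.14],Rt(60,1),8,8.8)
plan([.438,.2690,.025],Rt(60,1),5,8.8,P0=np.array([.438,.2690,.14]),R0=Rt(60,1))
E
```

```text
end [0.41103157 0.27099864 0.03      ] junction [0.49478398 0.27371148 0.034     ]
rim top [ 0.50859839 -0.26312157  0.139     ] side [ 0.51104807 -0.25993994  0.139     ] floor top [ 0.50855614 -0.26072348  0.01      ]
tin [0.46338075 0.41063388 0.058     ] smalljar [0.3435783  0.39246028 0.05      ] [0.3316032  0.39304055 0.05      ]
dist mm/row 12.342276394553998 deg/row 3.750160759668313
[0.37, 0.06, 1.2, -0.02, 3.75, 0.02, 8.8, 0.29, 0.06, 1.22, -0.02, 3.75, 0.02, 8.8, 0.21, 0.06, 1.23, -0.02, 3.75, 0.02, 8.8, 0.13, 0.06, 1.23, -0.02, 3.75, 0.02, 8.8, 0.05, 0.06, 1.23, -0.02, 3.75, 0.02, 8.8]
[-0.03, 0.06, 1.22, -0.02, 3.75, 0.02, 8.8, -0.11, 0.06, 1.21, -0.02, 3.75, 0.02, 8.8, -0.19, 0.06, 1.19, -0.02, 3.75, 0.02, 8.8]
dist mm/row 23.000000000000004 deg/row 0.0
[-1.15, 0.0, 1.99, 0.0, 0.0, 0.0, 8.8, -1.15, 0.0, 1.99, 0.0, 0.0, 0.0, 8.8, -1.15, 0.0, 1.99, 0.0, 0.0, 0.0, 8.8, -1.15, 0.0, 1.99, 0.0, 0.0, 0.0, 8.8, -1.15, 0.0, 1.99, 0.0, 0.0, 0.0, 8.8]
```

{"method": "send_rows", "body": {"targets": [0.4, 0, 1.2, 0, 3.8, 0, 8.8, 0.3, 0, 1.2, 0, 3.8, 0, 8.8, 0.2, 0, 1.2, 0, 3.8, 0, 8.8, 0.1, 0, 1.2, 0, 3.8, 0, 8.8, 0, 0, 1.2, 0, 3.7, 0, 8.8]}}

```text
clock: 2.7
position: [0.4347, 0.2683, 0.1597]
eef_rot: [-0.002, 0.986, 0.01, 0.165]
wrist_force: [1.1, -0.3, -0.7]
gripper_width: 0.088
grasp_force: 0.0
```

{"method": "send_rows", "body": {"targets": [0, 0, 1.2, 0, 3.7, 0, 8.8, -0.1, 0, 1.2, 0, 3.7, 0, 6, -0.2, 0, 1.2, 0, 3.7, 0, 6, 0, 0, 0, 0, 0, 0, 6]}}

```text
clock: 3.1
position: [0.4442, 0.268, 0.1237]
eef_rot: [-0.002, 0.966, 0.01, 0.257]
wrist_force: [0.6, 0.6, 0.8]
gripper_width: 0.0657
grasp_force: 0.0
```

```bash
python3 - <<'E'
from h import *
from station import manip
o=manip.observe();print(o["position"]+q(o["eef_rot"]).apply([0,0,manip.pinch_z]),q(o["eef_rot"]).as_matrix().round(3),o["joints"].round(2))
plan([.438,.2702,.025],Rt(60,1.5),6,6)
E
```

```text
[0.43493452 0.26788502 0.13989437] [[ 0.868  0.021  0.497]
 [ 0.019 -1.     0.009]
 [ 0.497  0.002 -0.868]] [ 0.41  0.28  1.99 -0.47  0.43  2.34]
dist mm/row 19.15976135733206 deg/row 0.06476288348527305
[-0.91, -0.04, 1.69, 0.04, 0.04, -0.04, 6.0, -0.91, -0.04, 1.69, 0.04, 0.04, -0.04, 6.0, -0.91, -0.04, 1.69, 0.04, 0.04, -0.04, 6.0, -0.91, -0.04, 1.69, 0.04, 0.04, -0.04, 6.0, -0.91, -0.04, 1.69, 0.04, 0.04, -0.04, 6.0]
[-0.91, -0.04, 1.68, 0.04, 0.04, -0.04, 6.0]
```

{"method": "send_rows", "body": {"targets": [-0.9, 0, 1.7, 0, 0, 0, 6, -0.9, -0.1, 1.7, 0, 0, 0, 6, -0.9, 0, 1.7, 0, 0, 0, 6, -0.9, -0.1, 1.7, 0, 0, 0, 6, -0.9, 0, 1.7, 0, 0, 0, 6]}}

```text
clock: 3.6
position: [0.4503, 0.2704, 0.0297]
eef_rot: [-0.002, 0.966, 0.009, 0.259]
wrist_force: [-0.0, 0.0, -0.2]
gripper_width: 0.06
grasp_force: 0.0
```

{"method": "send_rows", "body": {"targets": [-0.9, 0, 1.7, 0, 0, 0, 6, 0, 0, 0, 0, 0, 0, 1, 0, 0, 0, 0, 0, 0, 1, 0, 0, 0, 0, 0, 0, 1, 0, 0, 0, 0, 0, 0, 1], "force": 25}}

```text
clock: 4.1
position: [0.4541, 0.271, 0.0176]
eef_rot: [-0.003, 0.967, 0.011, 0.254]
wrist_force: [0.1, -0.2, 0.0]
gripper_width: 0.0304
grasp_force: 0.0
```

{"method": "send_rows", "body": {"targets": [0, 0, 0, 0, 0, 0, 1, 0, 0, 0, 0, 0, 0, 1, 0, 0, 0, 0, 0, 0, 1, 0, 0, 0, 0, 0, 0, 1]}}

```text
clock: 4.5
position: [0.4539, 0.271, 0.0172]
eef_rot: [-0.003, 0.967, 0.011, 0.253]
wrist_force: [-3.2, -0.4, 6.7]
gripper_width: 0.0195
grasp_force: 24.8
```

```bash
python3 - <<'E'
from h import *
from station import manip
o=manip.observe();print(o["position"]+q(o["eef_rot"]).apply([0,0,manip.pinch_z]),o["joints"].round(3),o["wrist_force"],o["torque"])
E
```

```text
[0.44475692 0.27079965 0.03353878] [ 0.403  0.518  2.02  -0.985  0.219  2.88 ] [-3.19019081 -0.39134219  6.68207419] [-0.03493111  0.16755875 -0.03912033]
```

```bash
cat >>h.py <<'E'
S=np.array([.519,-.0425,0]);SR=Ro.from_euler('z',3.8,degrees=True)
def spt(x,y,z): return S+SR.apply([x,y,z])
HR=SR*Ro.from_euler('y',50,degrees=True)          # brush orientation at home
HT=spt(.065,0,.030)                               # tip home
def home(up,off): return HT+HR.apply([-up,0,off])  # tip target
E
python3 - <<'E'
from h import *
from station import manip
o=manip.observe();R0=q(o["eef_rot"]);P0=o["position"]+R0.apply([0,0,manip.pinch_z])
B0=Ro.from_euler('z',1.5,degrees=True);tip=np.array([.6105,.2733,.017])
g=dict(t=R0.inv().apply(tip-P0),R=(R0.inv()*B0).as_quat());pickle.dump(g,open("g1.pkl","wb"))
bR=Ro.from_quat(g["R"])
print(home(0,0),home(.2,0))
def pose(up,off):
    R=HR*bR.inv();return home(up,off)-R.apply(g["t"]),R
L=P0+[-.01,0,.14]
plan(L,R0,5,1,P0,R0)
A=pose(.012,.08);plan(*A,12,1,L,R0);print(A[0],A[1].as_matrix().round(2))
D=pose(.012,.004);plan(*D,5,1,*A)
E
```

```text
[ 0.5838571 -0.0381922  0.03     ] [ 0.45558221 -0.0467122   0.18320889]
dist mm/row 28.071337695236405 deg/row 0.0
[1.2, -0.01, -2.54, 0.0, 0.0, 0.0, 1.0, 1.2, -0.01, -2.54, 0.0, 0.0, 0.0, 1.0, 1.2, -0.01, -2.54, 0.0, 0.0, 0.0, 1.0, 1.2, -0.01, -2.54, 0.0, 0.0, 0.0, 1.0, 1.2, -0.01, -2.54, 0.0, 0.0, 0.0, 1.0]
dist mm/row 27.74045409512088 deg/row 4.170789575007465
[0.83, 2.6, 0.01, 0.0, -4.17, -0.2, 1.0, 0.82, 2.61, -0.06, 0.0, -4.17, -0.2, 1.0, 0.8, 2.61, -0.13, 0.0, -4.17, -0.2, 1.0, 0.78, 2.61, -0.2, 0.0, -4.17, -0.2, 1.0, 0.75, 2.61, -0.26, 0.0, -4.17, -0.2, 1.0]
[0.72, 2.62, -0.32, 0.0, -4.17, -0.2, 1.0, 0.69, 2.62, -0.39, 0.0, -4.17, -0.2, 1.0, 0.65, 2.62, -0.44, 0.0, -4.17, -0.2, 1.0, 0.61, 2.63, -0.5, 0.0, -4.17, -0.2, 1.0, 0.56, 2.63, -0.55, 0.0, -4.17, -0.2, 1.0]
[0.51, 2.63, -0.6, 0.0, -4.17, -0.2, 1.0, 0.46, 2.63, -0.65, 0.0, -4.17, -0.2, 1.0]
[ 0.5435202  -0.03902816  0.22821966] [[ 0.93  0.06 -0.35]
 [ 0.06 -1.   -0.02]
 [-0.35  0.   -0.94]]
dist mm/row 15.199999999999994 deg/row 0.0
[-0.74, 0.0, 1.32, 0.0, 0.0, 0.0, 1.0, -0.74, 0.0, 1.32, 0.0, 0.0, 0.0, 1.0, -0.74, 0.0, 1.32, 0.0, 0.0, 0.0, 1.0, -0.74, 0.0, 1.32, 0.0, 0.0, 0.0, 1.0, -0.74, 0.0, 1.32, 0.0, 0.0, 0.0, 1.0]
```

{"method": "send_rows", "body": {"targets": [1.2, 0, -2.5, 0, 0, 0, 1, 1.2, 0, -2.5, 0, 0, 0, 1, 1.2, 0, -2.5, 0, 0, 0, 1, 1.2, 0, -2.6, 0, 0, 0, 1, 1.2, 0, -2.6, 0, 0, 0, 1]}}

```text
clock: 5.0
position: [0.4434, 0.2705, 0.1575]
eef_rot: [-0.003, 0.968, 0.011, 0.252]
wrist_force: [0.3, 0.4, -0.9]
gripper_width: 0.0196
grasp_force: 24.8
```

{"method": "send_rows", "body": {"targets": [0.8, 2.6, 0, 0, -4.2, -0.2, 1, 0.8, 2.6, -0.1, 0, -4.2, -0.2, 1, 0.8, 2.6, -0.1, 0, -4.2, -0.2, 1, 0.8, 2.6, -0.2, 0, -4.2, -0.2, 1, 0.7, 2.6, -0.3, 0, -4.2, -0.2, 1]}}

```text
clock: 5.5
position: [0.4819, 0.1406, 0.1778]
eef_rot: [0.001, 0.997, 0.02, 0.071]
wrist_force: [0.1, 0.6, -1.1]
gripper_width: 0.0199
grasp_force: 24.8
```

{"method": "send_rows", "body": {"targets": [0.7, 2.6, -0.3, 0, -4.2, -0.2, 1, 0.7, 2.6, -0.4, 0, -4.2, -0.2, 1, 0.6, 2.6, -0.4, 0, -4.2, -0.2, 1, 0.6, 2.6, -0.5, 0, -4.1, -0.2, 1, 0.5, 2.6, -0.5, 0, -4.1, -0.2, 1]}}

```text
clock: 6.0
position: [0.5192, 0.0123, 0.1995]
eef_rot: [0.005, 0.993, 0.028, -0.11]
wrist_force: [0.5, 0.2, -1.2]
gripper_width: 0.0199
grasp_force: 24.8
```

```bash
python3 - <<'E'
from h import *
from station import manip
g=pickle.load(open("g1.pkl","rb"));bR=Ro.from_quat(g["R"]);R=HR*bR.inv()
o=manip.observe();print(o["joints"].round(2),o["gripper_width"],o["grasp_force"])
plan(home(.012,.07)-R.apply(g["t"]),R,4,1)
f=manip.grab_frame("side");cv2.imwrite("pics/s2.png",cv2.resize(f["pixels"][140:310,220:420],None,fx=4,fy=3.5,interpolation=2)[:600])
E
```

```text
[-0.18  0.46  1.41 -0.05  1.49  1.35] 0.019895851063172078 24.787416514009237
dist mm/row 13.435685138223118 deg/row 1.9930311564210486
[0.15, 1.32, -0.15, -0.01, -1.99, -0.1, 1.0, 0.14, 1.32, -0.15, -0.01, -1.99, -0.1, 1.0, 0.13, 1.32, -0.16, -0.01, -1.99, -0.1, 1.0, 0.12, 1.32, -0.17, -0.01, -1.99, -0.1, 1.0]
```

View pics/s2.png

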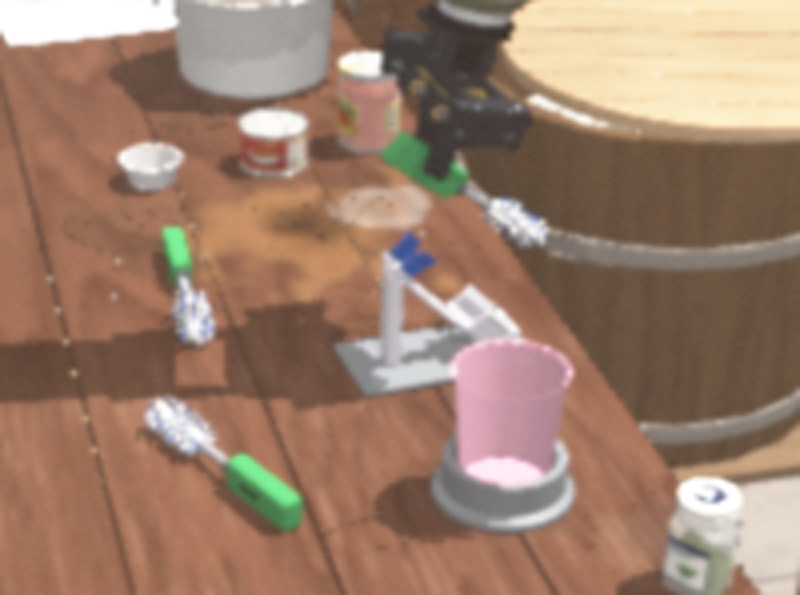

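The brush is held by its handle, head down-slope, at crop (395,150) to (543,235). The stand is clear below it. Next I'll compare this with the predicted projection.

```bash
python3 - <<'E'
from h import *
from station import manip
g=pickle.load(open("g1.pkl","rb"));bR=Ro.from_quat(g["R"])
o=manip.observe();R0=q(o["eef_rot"]);P=o["position"]+R0.apply([0,0,manip.pinch_z])
t=P+R0.apply(g["t"]);b=R0*bR;e=t-b.apply([.2,0,0])
for X in(t,e):
    p=proj(F["side"],X);print(X.round(3),((p-[220,140])*[4,3.5]).round(0))
E
```

```text
[0.636 0.013 0.094] [544. 241.]
[0.488 0.005 0.228] [394. 147.]
```

{"method": "send_rows", "body": {"targets": [0.2, 1.3, -0.2, 0, -2, -0.1, 1, 0.1, 1.3, -0.2, 0, -2, -0.1, 1, 0.1, 1.3, -0.2, 0, -2, -0.1, 1, 0.1, 1.3, -0.2, 0, -2, -0.1, 1, 0, 0, 0, 0, 0, 0, 1]}}

```text
clock: 6.55
position: [0.5294, -0.039, 0.2053]
eef_rot: [0.006, 0.983, 0.03, -0.178]
wrist_force: [0.2, 0.0, -0.8]
gripper_width: 0.0196
grasp_force: 24.8
```

```bash
python3 - <<'E'
from h import *
from station import manip
g=pickle.load(open("g1.pkl","rb"));bR=Ro.from_quat(g["R"]);R=HR*bR.inv()
plan(home(.012,.005)-R.apply(g["t"]),R,8,1)
E
```

```text
dist mm/row 8.217160631111229 deg/row 0.01622176324733399
[-0.4, 0.01, 0.72, -0.0, -0.01, -0.01, 1.0, -0.4, 0.01, 0.72, -0.0, -0.01, -0.01, 1.0, -0.4, 0.01, 0.72, -0.0, -0.01, -0.01, 1.0, -0.4, 0.01, 0.72, -0.0, -0.01, -0.01, 1.0, -0.4, 0.01, 0.72, -0.0, -0.01, -0.01, 1.0]
[-0.4, 0.01, 0.72, -0.0, -0.01, -0.01, 1.0, -0.4, 0.01, 0.72, -0.0, -0.01, -0.01, 1.0, -0.4, 0.01, 0.72, -0.0, -0.01, -0.01, 1.0]
```

{"method": "send_rows", "body": {"targets": [-0.4, 0, 0.7, 0, 0, 0, 1, -0.4, 0, 0.7, 0, 0, 0, 1, -0.4, 0, 0.7, 0, 0, 0, 1, -0.4, 0, 0.7, 0, 0, 0, 1, -0.4, 0, 0.7, 0, 0, 0, 1]}}

```text
clock: 7.05
position: [0.4975, -0.0399, 0.1799]
eef_rot: [0.007, 0.984, 0.031, -0.178]
wrist_force: [0.0, 0.3, -1.2]
gripper_width: 0.0196
grasp_force: 24.8
```

{"method": "send_rows", "body": {"targets": [-0.4, 0, 0.7, 0, 0, 0, 1, -0.4, 0, 0.7, 0, 0, 0, 1, -0.4, 0, 0.7, 0, 0, 0, 1, 0, 0, 0, 0, 0, 0, 1]}}

```text
clock: 7.45
position: [0.4788, -0.0413, 0.1642]
eef_rot: [0.006, 0.983, 0.031, -0.179]
wrist_force: [-0.4, -0.1, -0.6]
gripper_width: 0.0199
grasp_force: 24.8
```

```bash
python3 - <<'E'
from h import *
from station import manip
f=manip.grab_frame("side");t=manip.grab_frame("top")
cv2.imwrite("pics/s3.png",np.hstack([cv2.resize(f["pixels"][175:275,290:375],(510,600),interpolation=2),cv2.resize(t["pixels"][150:225,300:336],(288,600),interpolation=2)]))
E
```

```text
(no output)
```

View pics/s3.png

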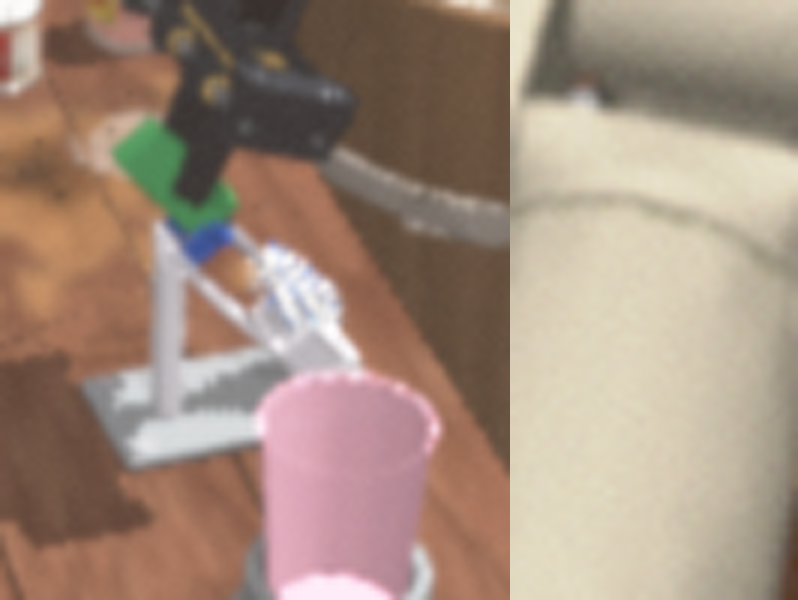

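The side view shows the handle entering the blue fork at crop (200,230) and the head over the trough at (300,300). There is no contact force yet, so I'll go down a little more and let go.

{"method": "send_rows", "body": {"targets": [-0.1, 0, 0.2, 0, 0, 0, 1, -0.1, 0, 0.2, 0, 0, 0, 1, 0, 0, 0, 0, 0, 0, 1]}}

```text
clock: 7.85
position: [0.4762, -0.0416, 0.1616]
eef_rot: [0.007, 0.984, 0.031, -0.178]
wrist_force: [-0.1, 0.8, -1.9]
gripper_width: 0.0199
grasp_force: 24.8
```

{"method": "send_rows", "body": {"targets": [0, 0, 0, 0, 0, 0, 3, 0, 0, 0, 0, 0, 0, 4, 0, 0, 0, 0, 0, 0, 5, 0, 0, 0, 0, 0, 0, 5, 0, 0, 0, 0, 0, 0, 5]}}

```text
clock: 8.35
position: [0.4764, -0.0416, 0.1618]
eef_rot: [0.007, 0.984, 0.031, -0.178]
wrist_force: [0.3, 0.1, 0.4]
gripper_width: 0.0499
grasp_force: 0.0
```

```bash
python3 - <<'E'
from h import *
from station import manip
f=manip.grab_frame("side");F["s4"]=f;pickle.dump(F,open("f0.pkl","wb"))
g=f["pixels"][175:275,290:375]
im=cv2.resize(g,(510,600),interpolation=2)
for X in(home(0,0),home(.2,0)):
    p=(proj(f,X)-[290,175])*6;print(p);cv2.circle(im,tuple(int(v) for v in p),4,(0,0,255),1)
cv2.imwrite("pics/s4.png",im)
E
```

```text
[335.62916132 346.72619679]
[138.21180078 160.22986434]
```

View pics/s4.png

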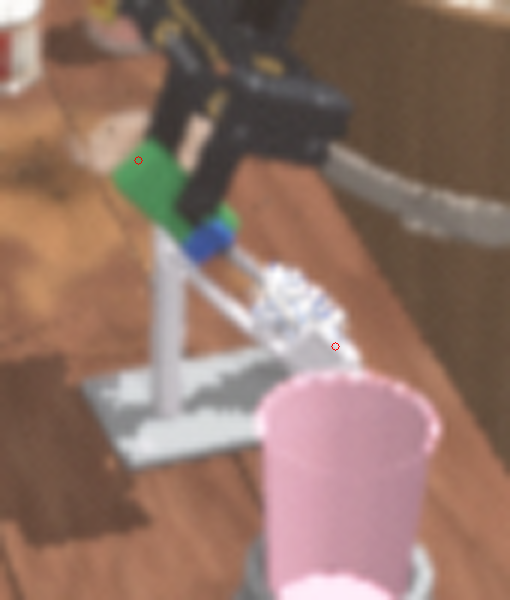

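Released: the brush slid home and the handle end is at about (133,160), against a prediction of (138,160). For the new grasp I'll first fit the arm's kinematics to find a comfortable tool pitch at both the stand and the tumbler.

```bash
cat >k.py <<'E'
from h import *
from scipy.optimize import least_squares
from station import manip
LO=np.array([-2.94,-.97,.19,-1.23,.02,-2.88]);HI=np.array([2.94,2.17,2.56,4.37,3.11,2.88])
def rot(q_):
    return Ro.from_euler('z',q_[0])*Ro.from_euler('y',q_[1])
def fk(j,p):
    r0,h,L2,a3,d4,d6=p;e=Ro.from_euler
    A=e('z',j[0]);B=A*e('y',j[1]);C=A*e('y',j[1]+j[2]);D=C*e('z',s4*j[3])*e('y',j[4]);E=D*e('z',s6*j[5]+c6)
    return A.apply([r0,0,h])+B.apply([0,0,L2])+C.apply([a3,0,d4])+D.apply([0,0,d6]),E
s4,s6,c6=1,1,-np.pi/2
o=manip.observe()
J=[[-1.5174,.31347,1.49843,0,1.33103,-.2234],[.41,.28,1.99,-.47,.43,2.34],[.403,.518,2.02,-.985,.219,2.88],[-.18,.46,1.41,-.05,1.49,1.35],o["joints"]]
X=[[.1434,-.5048,.2382],[.4442,.268,.1237],[.4539,.271,.0172],[.5192,.0123,.1995],o["position"]]
def fit():
    return least_squares(lambda p:np.concatenate([fk(j,p)[0]-x for j,x in zip(J,X)]),[0,.4,.35,.0,.35,.25])
s=fit();P=s.x
def ik(pos,R,x0):
    f=lambda j:np.concatenate([(fk(j,P)[0]-pos)*10,(fk(j,P)[1].inv()*R).as_rotvec()])
    r=least_squares(f,np.clip(x0,LO+.01,HI-.01),bounds=(LO,HI));return r.x,np.abs(r.fun).max()
E
python3 - <<'E'
from k import *
print(P.round(3),s.cost,np.abs(s.fun).max())
for j,qq in((J[-1],o["eef_rot"]),(J[2],[-.003,.967,.011,.253])): print((fk(j,P)[1].inv()*q(np.array(qq))).as_rotvec().round(3))
k=np.array([0,0,.0187])
for pit in(55,60,65,70,75,80):
    R=Rt(pit,3.8);a=ik(home(.180,0)+R.apply(k),R,J[-1])
    R2=Rt(pit+40,-15);b=ik(np.array([.5095,-.261,.010+.18])+R2.apply(k),R2,a[0])
    c=ik(np.array([.5095,-.261,.010+.33])+R2.apply(k),R2,b[0])
    print(pit,a[0].round(2),round(a[1],4),b[0].round(2),round(b[1],4),c[0].round(2),round(c[1],4))
E
```

```text
[ 0.43  -0.013 -0.316 -0.351  0.056 -0.197] 0.019993251679052724 0.1182437164408619
[-0.     0.     3.142]
[ 0.000e+00 -1.000e-03  3.142e+00]
55 [-0.06  1.56  1.5   1.68  0.08  2.88] 0.5062 [-0.47  2.17  1.32  1.62  0.02  2.88] 0.2499 [-0.47  2.17  0.99  1.61  0.02  2.88] 0.4356
60 [-0.07  1.57  1.5   1.68  0.07  2.88] 0.4376 [-0.47  2.17  1.33  1.63  0.02  2.88] 0.1976 [-0.47  2.17  0.99  1.61  0.02  2.88] 0.4173
65 [-0.07  1.59  1.5   1.68  0.06  2.88] 0.3686 [-0.47  2.17  1.33  1.63  0.02  2.88] 0.1828 [-0.47  2.17  0.99  1.61  0.02  2.88] 0.3997
70 [-0.08  1.6   1.5   1.68  0.05  2.88] 0.2994 [-0.47  2.17  1.33  1.63  0.02  2.88] 0.1685 [-0.47  2.17  1.    1.61  0.02  2.88] 0.3826
75 [-0.08  1.62  1.5   1.68  0.04  2.88] 0.2301 [-0.47  2.17  1.34  1.64  0.02  2.88] 0.1546 [-0.47  2.17  1.    1.61  0.02  2.88] 0.4147
80 [-0.09  1.63  1.5   1.68  0.02  2.88] 0.1606 [-0.47  2.17  1.34  1.64  0.02  2.88] 0.1656 [-0.47  2.17  1.    1.61  0.02  2.88] 0.4997
```

```bash
sed -i 's/r0,h,L2,a3,d4,d6=p/r0,h,L2,a3,d4,d6,y0=p/; s/A.apply(\[r0,0,h\])/A.apply([r0,y0,h])/; s/,\[0,.4,.35,.0,.35,.25\])/,[0,.4,.35,.0,.35,.25,.11])/; s/c6=1,1,-np.pi\/2/c6=1,1,np.pi\/2/' k.py
cat >try.py <<'E'
from k import *
print(P.round(3),s.cost,np.abs(s.fun).max())
k=np.array([0,0,.0187])
for pit in(55,60,65,70,75,80):
    R=Rt(pit,3.8);a=ik(home(.180,0)+R.apply(k),R,J[-1])
    R2=Rt(pit+40,-15);b=ik(np.array([.5095,-.261,.010+.18])+R2.apply(k),R2,a[0])
    c=ik(np.array([.5095,-.261,.010+.33])+R2.apply(k),R2,b[0])
    print(pit,a[0].round(2),round(a[1],4),b[0].round(2),round(b[1],4),c[0].round(2),round(c[1],4))
E
python3 try.py
```

```text
[-0.001  0.203  0.441  0.04   0.398  0.25   0.117] 2.3147408939558268e-06 0.001042329040237577
55 [-0.51  0.09  2.17  0.77  0.47  0.37] 0.0 [-0.66  0.52  1.38 -0.04  1.32  1.18] 0.0 [-0.66  0.43  1.13 -0.03  1.67  1.17] 0.0
60 [-0.48  0.11  2.12  0.55  0.53  0.6 ] 0.0 [-0.65  0.56  1.32 -0.07  1.42  1.2 ] 0.0 [-0.65  0.48  1.06 -0.07  1.76  1.17] 0.0
65 [-0.46  0.13  2.06  0.38  0.6   0.77] 0.0 [-0.64  0.61  1.25 -0.1   1.53  1.21] 0.0 [-0.64  0.53  1.   -0.1   1.86  1.18] 0.0
70 [-0.43  0.15  2.01  0.26  0.69  0.9 ] 0.0 [-0.63  0.65  1.19 -0.12  1.62  1.22] 0.0 [-0.63  0.58  0.93 -0.13  1.96  1.17] 0.0
75 [-0.41  0.18  1.95  0.17  0.78  0.99] 0.0 [-0.62  0.7   1.13 -0.15  1.72  1.22] 0.0 [-0.62  0.63  0.87 -0.17  2.05  1.17] 0.0
80 [-0.39  0.22  1.89  0.1   0.88  1.06] 0.0 [-0.61  0.75  1.07 -0.18  1.82  1.22] 0.0 [-0.61  0.68  0.81 -0.2   2.14  1.16] 0.0
```

```bash
python3 - <<'E'
from h import *
plan(home(.181,0),Rt(65,3.8),8,5)
E
```

```text
dist mm/row 2.3929362890108257 deg/row 5.687789716850167
[0.05, 0.05, 0.18, 0.02, 5.69, -0.02, 5.0, 0.03, 0.05, 0.17, 0.02, 5.69, -0.02, 5.0, 0.02, 0.05, 0.15, 0.02, 5.69, -0.02, 5.0, 0.0, 0.05, 0.14, 0.02, 5.69, -0.02, 5.0, -0.01, 0.05, 0.12, 0.02, 5.69, -0.02, 5.0]
[-0.02, 0.05, 0.1, 0.02, 5.69, -0.02, 5.0, -0.03, 0.05, 0.07, 0.02, 5.69, -0.02, 5.0, -0.04, 0.05, 0.05, 0.02, 5.69, -0.02, 5.0]
```

{"method": "send_rows", "body": {"targets": [0.1, 0, 0.2, 0, 5.7, 0, 5, 0, 0.1, 0.2, 0, 5.7, 0, 5, 0, 0, 0.1, 0, 5.7, 0, 5, 0, 0.1, 0.1, 0, 5.7, 0, 5, 0, 0, 0.1, 0, 5.7, 0, 5]}}

```text
clock: 8.9
position: [0.4762, -0.0437, 0.155]
eef_rot: [-0.001, 0.997, 0.032, 0.072]
wrist_force: [0.6, 0.2, 1.0]
gripper_width: 0.0505
grasp_force: 0.0
```

{"method": "send_rows", "body": {"targets": [0, 0.1, 0.1, 0, 5.7, 0, 5, 0, 0, 0.1, 0, 5.7, 0, 5, 0, 0.1, 0.1, 0, 5.6, 0, 5, 0, 0, 0, 0, 0, 0, 5]}}

```text
clock: 9.3
position: [0.4755, -0.0454, 0.1511]
eef_rot: [-0.006, 0.976, 0.03, 0.216]
wrist_force: [-0.3, -0.6, 0.8]
gripper_width: 0.0498
grasp_force: 0.0
```

```bash
python3 - <<'E'
from h import *
from station import manip
plan(home(.181,0),Rt(65,3.8),2,5)
print(manip.observe()["wrist_force"],manip.observe()["joints"].round(2))
f=manip.grab_frame("side");F["s5"]=f;pickle.dump(F,open("f0.pkl","wb"))
im=cv2.resize(f["pixels"][175:275,290:375],(510,600),interpolation=2)
cv2.imwrite("pics/s5.png",im)
E
```

```text
dist mm/row 0.31558579427265576 deg/row 0.1271777736241873
[0.02, -0.0, -0.02, 0.08, 0.03, -0.09, 5.0, 0.02, -0.0, -0.02, 0.08, 0.03, -0.09, 5.0]
[-0.2883809  -0.63537494  0.76322998] [-0.45  0.12  2.06  0.37  0.6   0.78]
```

View pics/s5.png

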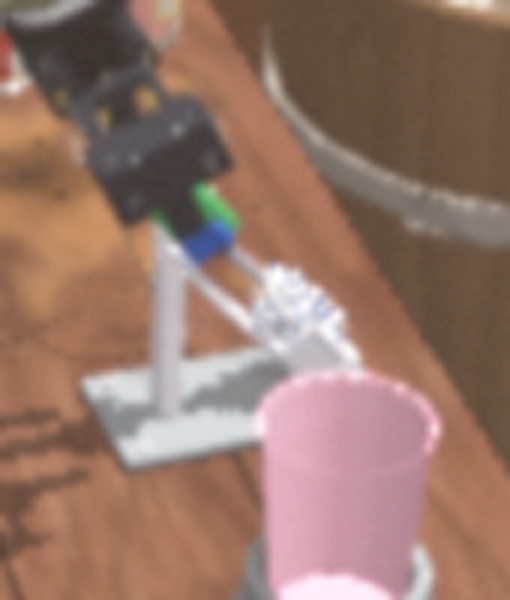

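The gripper now sits over the handle end, behind the fork at (210,240), and the brush is still home. I'll grip it.

{"method": "send_rows", "body": {"targets": [0, 0, 0, 0, 0, 0, 1, 0, 0, 0, 0, 0, 0, 1, 0, 0, 0, 0, 0, 0, 1, 0, 0, 0, 0, 0, 0, 1, 0, 0, 0, 0, 0, 0, 1], "force": 45}}

```text
clock: 9.85
position: [0.4768, -0.0438, 0.1517]
eef_rot: [-0.008, 0.976, 0.031, 0.216]
wrist_force: [2.1, 12.7, 3.8]
gripper_width: 0.0197
grasp_force: 44.6
```

```bash
python3 - <<'E'
from h import *
from station import manip
o=manip.observe();R0=q(o["eef_rot"]);P0=o["position"]+R0.apply([0,0,manip.pinch_z])
g=dict(t=R0.inv().apply(home(0,0)-P0),R=(R0.inv()*HR).as_quat());pickle.dump(g,open("g2.pkl","wb"));print(o["gripper_width"],o["grasp_force"],g["t"])
bR=Ro.from_quat(g["R"])
a=P0+HR.apply([-.005,0,.09]);plan(a,R0,5,1,P0,R0)
V=Ro.from_euler('z',3.8,degrees=True)*Ro.from_euler('y',90,degrees=True);R=V*bR.inv()
b=np.array([.5095,-.261,.18])-R.apply(g["t"]);plan(b,R,10,1,a,R0)
E
```

```text
0.019662016855245 44.58847740221245 [0.04589878 0.001453   0.17420256]
dist mm/row 18.027756377319946 deg/row 0.0
[1.71, -0.0, -0.56, 0.0, 0.0, 0.0, 1.0, 1.71, -0.0, -0.56, 0.0, 0.0, 0.0, 1.0, 1.71, -0.0, -0.56, 0.0, 0.0, 0.0, 1.0, 1.71, -0.0, -0.56, 0.0, 0.0, 0.0, 1.0, 1.71, -0.0, -0.56, 0.0, 0.0, 0.0, 1.0]
dist mm/row 25.615301519050355 deg/row 3.9999999999999987
[0.07, 2.17, -1.35, -0.01, -4.0, 0.0, 1.0, -0.02, 2.17, -1.36, -0.01, -4.0, 0.0, 1.0, -0.12, 2.17, -1.36, -0.01, -4.0, 0.0, 1.0, -0.21, 2.17, -1.36, -0.01, -4.0, 0.0, 1.0, -0.31, 2.17, -1.35, -0.01, -4.0, 0.0, 1.0]
[-0.4, 2.17, -1.33, -0.01, -4.0, 0.0, 1.0, -0.49, 2.17, -1.31, -0.01, -4.0, 0.0, 1.0, -0.58, 2.17, -1.28, -0.01, -4.0, 0.0, 1.0, -0.67, 2.17, -1.25, -0.01, -4.0, 0.0, 1.0, -0.75, 2.17, -1.21, -0.01, -4.0, 0.0, 1.0]
```

{"method": "send_rows", "body": {"targets": [1.7, -0.2, -0.6, 0, 0, 0, 1, 1.7, 0, -0.6, 0, 0, 0, 1, 1.7, 0, -0.6, 0, 0, 0, 1, 1.7, 0, -0.6, 0, 0, 0, 1, 1.7, 0, -0.6, 0, 0, 0, 1]}}

```text
clock: 10.35
position: [0.5414, -0.0392, 0.2151]
eef_rot: [-0.006, 0.976, 0.031, 0.216]
wrist_force: [0.1, -0.1, -0.8]
gripper_width: 0.0192
grasp_force: 44.6
```

{"method": "send_rows", "body": {"targets": [1.3, 0, -2.7, 0, 0, 0, 1, 1.3, 0, -2.7, 0, 0, 0, 1, 1.3, 0, -2.7, 0, 0, 0, 1, 0, 0, 0, 0, 0, 0, 1]}}

```text
clock: 10.75
position: [0.5433, -0.0394, 0.3086]
eef_rot: [-0.004, 0.975, 0.031, 0.219]
wrist_force: [0.3, -0.8, -1.4]
gripper_width: 0.0195
grasp_force: 44.6
```

```bash
cat >>h.py <<'E'
BR2=None
def g2(t=None):
    """tip in pinch frame and brush orientation in tool for grasp 2"""
    g=pickle.load(open("g2.pkl","rb"));b=Ro.from_quat(g["R"]).as_matrix()
    x=b[:,0]*[1,0,1];x/=np.linalg.norm(x);y=np.array([0,1.,0])*np.sign(b[1,1])
    return np.array([g["t"][0],0,g["t"][2]]),Ro.from_matrix(np.stack([x,y,np.cross(x,y)],1))
V=Ro.from_euler('z',3.8,degrees=True)*Ro.from_euler('y',90,degrees=True)
E
python3 - <<'E'
from h import *
from station import manip
t,b=g2();R=V*b.inv()
print(manip.observe()["gripper_width"])
plan(np.array([.5095,-.261,.18])-R.apply(t),R,10,1)
E
```

```text
0.019527019618804046
dist mm/row 22.519655229384636 deg/row 4.038627597257863
[-0.34, 2.19, -0.47, 0.03, -4.04, -0.01, 1.0, -0.37, 2.19, -0.46, 0.03, -4.04, -0.01, 1.0, -0.4, 2.19, -0.44, 0.03, -4.04, -0.01, 1.0, -0.43, 2.19, -0.42, 0.03, -4.04, -0.01, 1.0, -0.46, 2.19, -0.4, 0.03, -4.04, -0.01, 1.0]
[-0.49, 2.19, -0.38, 0.03, -4.04, -0.01, 1.0, -0.52, 2.19, -0.35, 0.03, -4.04, -0.01, 1.0, -0.54, 2.19, -0.33, 0.03, -4.04, -0.01, 1.0, -0.56, 2.19, -0.3, 0.03, -4.04, -0.01, 1.0, -0.58, 2.19, -0.27, 0.03, -4.04, -0.01, 1.0]
```

{"method": "send_rows", "body": {"targets": [-0.3, 2.2, -0.5, 0, -4, 0, 1, -0.4, 2.2, -0.5, 0, -4, 0, 1, -0.4, 2.2, -0.4, 0, -4, 0, 1, -0.4, 2.2, -0.4, 0, -4, 0, 1, -0.5, 2.2, -0.4, 0, -4, 0, 1]}}

```text
clock: 11.25
position: [0.523, -0.1513, 0.3192]
eef_rot: [-0.001, 0.999, 0.031, 0.041]
wrist_force: [0.3, 1.2, -0.5]
gripper_width: 0.0195
grasp_force: 44.7
```

{"method": "send_rows", "body": {"targets": [-0.5, 2.2, -0.4, 0, -4, 0, 1, -0.5, 2.2, -0.4, 0, -4, 0, 1, -0.5, 2.2, -0.3, 0, -4.1, 0, 1, -0.6, 2.2, -0.3, 0, -4.1, 0, 1, -0.6, 2.2, -0.3, 0, -4.1, 0, 1]}}

```text
clock: 11.75
position: [0.5041, -0.2627, 0.338]
eef_rot: [0.005, 0.99, 0.031, -0.135]
wrist_force: [0.1, -0.1, -1.6]
gripper_width: 0.0196
grasp_force: 44.7
```

```bash
python3 - <<'E'
from h import *
from station import manip
o=manip.observe();R0=q(o["eef_rot"]);P0=o["position"]+R0.apply([0,0,manip.pinch_z])
t,b=g2();T=P0+R0.apply(t);ax=(R0*b).apply([1,0,0]);print(T,ax.round(3),o["wrist_force"])
f=manip.grab_frame("side");u=manip.grab_frame("top")
im=cv2.resize(f["pixels"][180:300,310:390],(400,600),interpolation=2)
i2=cv2.resize(u["pixels"][150:225,360:410],(400,600),interpolation=2)
for X in(T,T-.2*ax): print(((proj(f,X)-[310,180])*5).round(),((proj(u,X)-[360,150])*8).round())
cv2.imwrite("pics/s6.png",np.hstack([im,i2]))
E
```

```text
[ 0.50660184 -0.26270667  0.17585083] [-0.009 -0.002 -1.   ] [ 0.09490816 -0.13711853 -1.58991255]
[189. 283.] [305. 259.]
[210. -11.] [475. 168.]
```

View pics/s6.png

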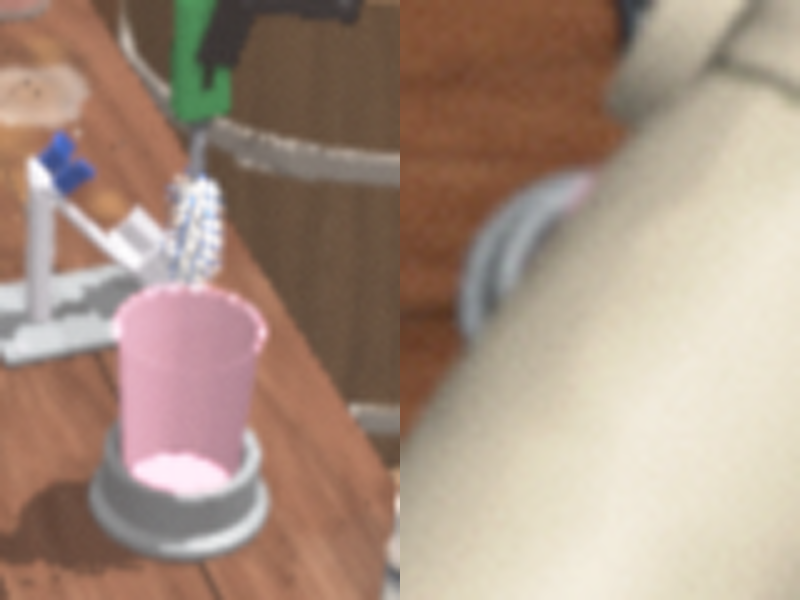

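The picture shows the brush hanging vertically over the tumbler mouth, tip at (191,280) against a prediction of (189,283), and the rim centre near (190,330). I'll go down.

{"method": "send_rows", "body": {"targets": [0.8, -0.2, 1.7, 0, 0, 0, 1, 0.5, 0, 1.7, 0, 0, 0, 1, 0.5, 0, 1.7, 0, 0, 0, 1, 0.5, 0, 1.7, 0, 0, 0, 1, 0.5, 0, 1.7, 0, 0, 0, 1]}}

```text
clock: 12.35
position: [0.5087, -0.2588, 0.2482]
eef_rot: [0.005, 0.991, 0.031, -0.133]
wrist_force: [0.5, 0.3, -0.6]
gripper_width: 0.02
grasp_force: 44.6
```

```bash
cat >st.py <<'E'
from h import *
from station import manip
o=manip.observe();R0=q(o["eef_rot"]);P0=o["position"]+R0.apply([0,0,manip.pinch_z])
t,b=g2();T=P0+R0.apply(t);ax=(R0*b).apply([1,0,0]);print(T,ax.round(3),o["wrist_force"],o["gripper_width"],o["clock"])
R=V*b.inv()
def go(x,y,z,n): plan(np.array([x,y,z])-R.apply(t),R,n,1)
E
python3 -c "
from st import *
go(.5095,-.261,.022,4)"
```

```text
[ 0.5119943  -0.25877936  0.08606882] [-0.004 -0.002 -1.   ] [ 0.47221484  0.27746886 -0.62463783] 0.01996013065012536 12.35
dist mm/row 16.047547313410437 deg/row 0.06875156002579212
[0.34, 0.05, 1.57, 0.01, 0.05, -0.04, 1.0, 0.34, 0.06, 1.57, 0.01, 0.05, -0.04, 1.0, 0.34, 0.06, 1.57, 0.01, 0.05, -0.04, 1.0, 0.34, 0.06, 1.57, 0.01, 0.05, -0.04, 1.0]
```

{"method": "send_rows", "body": {"targets": [0.3, 0, 1.6, 0, 0, 0, 1, 0.4, 0.1, 1.6, 0, 0, 0, 1, 0.3, 0, 1.6, 0, 0, 0, 1, 0.4, 0.1, 1.5, 0, 0, 0, 1, 0, 0, 0, 0, 0, 0, 1]}}

```text
clock: 12.85
position: [0.505, -0.2608, 0.1828]
eef_rot: [0.004, 0.99, 0.031, -0.134]
wrist_force: [-0.2, -0.3, 0.6]
gripper_width: 0.0196
grasp_force: 44.6
```

{"method": "send_rows", "body": {"targets": [0.1, 0, 0.3, 0, 0, 0, 1, 0.1, 0, 0.2, 0, 0, 0, 1, 0, 0, 0.2, 0, 0, 0, 1, 0, 0, 0, 0, 0, 0, 1]}}

```text
clock: 13.25
position: [0.5058, -0.2621, 0.178]
eef_rot: [0.005, 0.991, 0.031, -0.133]
wrist_force: [-0.8, 0.2, -0.1]
gripper_width: 0.0197
grasp_force: 44.6
```

```bash
python3 st.py
```

```text
[ 0.50910475 -0.26221051  0.01585595] [-0.004 -0.002 -1.   ] [-0.83198503  0.23557375 -0.08563787] 0.019659220843720057 13.25
```

{"method": "send_rows", "body": {"targets": [0, 0, 0.2, 0, 0, 0, 1, 0.1, 0, 0.2, 0, 0, 0, 1, 0, 0, 0, 0, 0, 0, 1]}}

```text
clock: 13.55
position: [0.5057, -0.2621, 0.1735]
eef_rot: [0.005, 0.991, 0.031, -0.133]
wrist_force: [0.2, -0.3, -0.9]
gripper_width: 0.0198
grasp_force: 44.6
```

{"method": "send_rows", "body": {"targets": [0, 0, 0.2, 0, 0, 0, 1, 0, 0, 0, 0, 0, 0, 1, 0, 0, 0, 0, 0, 0, 1]}}

```text
clock: 13.85
position: [0.5052, -0.2622, 0.1719]
eef_rot: [0.005, 0.991, 0.031, -0.133]
wrist_force: [-1.1, 0.0, -1.4]
gripper_width: 0.0197
grasp_force: 44.6
```

{"method": "send_rows", "body": {"targets": [0, 0, 0.2, 0, 0, 0, 1, 0, 0, 0, 0, 0, 0, 1]}}

```text
clock: 14.05
position: [0.5047, -0.2622, 0.1701]
eef_rot: [0.005, 0.991, 0.031, -0.133]
wrist_force: [0.3, -0.2, -0.0]
gripper_width: 0.0198
grasp_force: 44.8
```

{"method": "send_rows", "body": {"targets": [0, 0, 0.2, 0, 0, 0, 1, 0, 0, 0, 0, 0, 0, 1]}}

```text
clock: 14.25
position: [0.5046, -0.2624, 0.1699]
eef_rot: [0.006, 0.991, 0.031, -0.132]
wrist_force: [-0.1, 1.8, 10.9]
gripper_width: 0.0197
grasp_force: 44.8
```

{"method": "send_rows", "body": {"targets": [0, 0, 0, 0, 0, 0, 1, -0.4, 0, -1.6, 0, 0, 0, 1, -0.5, 0, -1.6, 0, 0, 0, 1, -0.4, 0, -1.6, 0, 0, 0, 1, 0, 0.8, 0, 0, 0, 0, 1]}}

```text
clock: 14.75
position: [0.5055, -0.2702, 0.2197]
eef_rot: [0.006, 0.991, 0.032, -0.132]
wrist_force: [0.6, -1.3, -0.6]
gripper_width: 0.02
grasp_force: 44.8
```

{"method": "send_rows", "body": {"targets": [0, 0.5, 0, 0, 0, 0, 1, 0, 0.3, 0, 0, 0, 0, 1, 0, 0, 0, 0, 0, 0, 1]}}

```text
clock: 15.05
position: [0.505, -0.2783, 0.2166]
eef_rot: [0.004, 0.991, 0.031, -0.134]
wrist_force: [0.6, 1.5, -0.5]
gripper_width: 0.0196
grasp_force: 44.8
```

```bash
python3 st.py
```

```text
[ 0.50797949 -0.27818     0.0545103 ] [-0.006 -0.001 -1.   ] [ 0.60344975  1.45844473 -0.4599671 ] 0.019610798662974677 15.05
```

{"method": "send_rows", "body": {"targets": [0, 0.2, 0, 0, 0, 0, 1, 0, 0, 0, 0, 0, 0, 1]}}

```text
clock: 15.25
position: [0.5053, -0.2797, 0.2172]
eef_rot: [0.004, 0.991, 0.031, -0.134]
wrist_force: [1.0, 2.2, -1.5]
gripper_width: 0.019
grasp_force: 44.8
```

{"method": "send_rows", "body": {"targets": [0, 0.1, 0, 0, 0, 0, 1, 0, 0, 0, 0, 0, 0, 1]}}

```text
clock: 15.45
position: [0.5054, -0.2805, 0.2174]
eef_rot: [0.004, 0.991, 0.031, -0.133]
wrist_force: [0.1, 4.1, -2.3]
gripper_width: 0.0196
grasp_force: 44.9
```

{"method": "send_rows", "body": {"targets": [0, 0.1, 0, 0, 0, 0, 1, 0, 0, 0, 0, 0, 0, 1]}}

```text
clock: 15.65
position: [0.5056, -0.282, 0.2177]
eef_rot: [0.005, 0.991, 0.031, -0.133]
wrist_force: [-0.2, 3.7, -1.8]
gripper_width: 0.0198
grasp_force: 44.9
```

Wall contact is about 4 N. I'll rub up a little, return to the centre and press the bottom again.

{"method": "send_rows", "body": {"targets": [-0.1, 0, -0.4, 0, 0, 0, 1, -0.1, 0, -0.4, 0, 0, 0, 1, 0, 0, 0, 0, 0, 0, 1]}}

```text
clock: 15.95
position: [0.506, -0.2824, 0.227]
eef_rot: [0.006, 0.991, 0.031, -0.132]
wrist_force: [0.6, 2.8, -0.8]
gripper_width: 0.0195
grasp_force: 44.8
```

{"method": "send_rows", "body": {"targets": [0, -1, 0, 0, 0, 0, 1, 0, -1, 0, 0, 0, 0, 1, 0, 0, 0, 0, 0, 0, 1]}}

```text
clock: 16.25
position: [0.5046, -0.261, 0.2263]
eef_rot: [0.006, 0.991, 0.032, -0.133]
wrist_force: [-0.3, 0.5, -0.1]
gripper_width: 0.0194
grasp_force: 44.8
```

```bash
python3 -c "
from st import *
go(.509,-.262,.013,5)"
```

```text
[ 0.50783371 -0.26126396  0.06422287] [-0.004 -0.003 -1.   ] [-0.27761185  0.49961542 -0.10531458] 0.019412407737662556 16.25
dist mm/row 10.247188713790965 deg/row 0.0603706503237728
[0.28, 0.02, 0.99, 0.03, 0.05, -0.03, 1.0, 0.28, 0.02, 0.99, 0.03, 0.05, -0.03, 1.0, 0.28, 0.02, 0.99, 0.03, 0.05, -0.03, 1.0, 0.28, 0.02, 0.99, 0.03, 0.05, -0.03, 1.0, 0.28, 0.03, 0.99, 0.03, 0.05, -0.03, 1.0]
```

{"method": "send_rows", "body": {"targets": [0.3, 0, 1, 0, 0, 0, 1, 0.3, 0, 1, 0, 0, 0, 1, 0.3, 0, 1, 0, 0, 0, 1, 0.2, 0, 1, 0, 0, 0, 1, 0.3, 0, 1, 0, 0, 0, 1]}}

```text
clock: 16.75
position: [0.5046, -0.2623, 0.1729]
eef_rot: [0.005, 0.991, 0.031, -0.133]
wrist_force: [-0.2, -0.9, -1.5]
gripper_width: 0.0197
grasp_force: 44.8
```

{"method": "send_rows", "body": {"targets": [0.1, 0, 0.2, 0, 0, 0, 1, 0, 0, 0.2, 0, 0, 0, 1, 0, 0, 0, 0, 0, 0, 1]}}

```text
clock: 17.05
position: [0.5048, -0.2623, 0.1703]
eef_rot: [0.006, 0.991, 0.031, -0.133]
wrist_force: [-0.8, -0.3, -1.7]
gripper_width: 0.0199
grasp_force: 44.8
```

{"method": "send_rows", "body": {"targets": [0, 0, 0.1, 0, 0, 0, 1, 0, 0, 0, 0, 0, 0, 1]}}

```text
clock: 17.25
position: [0.5047, -0.2624, 0.17]
eef_rot: [0.006, 0.991, 0.031, -0.132]
wrist_force: [-0.4, 0.6, 5.1]
gripper_width: 0.0198
grasp_force: 44.8
```

{"method": "send_rows", "body": {"targets": [0, 0, 0.05, 0, 0, 0, 1, 0, 0, 0, 0, 0, 0, 1]}}

```text
clock: 17.45
position: [0.5047, -0.2625, 0.17]
eef_rot: [0.006, 0.991, 0.031, -0.132]
wrist_force: [0.2, 0.8, 8.9]
gripper_width: 0.02
grasp_force: 44.8
```

{"method": "send_rows", "body": {"targets": [-0.4, 0, -1.6, 0, 0, 0, 1, -0.5, 0, -1.6, 0, 0, 0, 1, -0.4, 0, -1.6, 0, 0, 0, 1, 0, 0.8, 0, 0, 0, 0, 1, 0, 0.7, 0, 0, 0, 0, 1]}}

```text
clock: 17.95
position: [0.5053, -0.2777, 0.2177]
eef_rot: [0.005, 0.991, 0.031, -0.133]
wrist_force: [0.0, 3.4, -0.5]
gripper_width: 0.0198
grasp_force: 44.8
```

{"method": "send_rows", "body": {"targets": [0, 0.3, 0, 0, 0, 0, 1, 0, 0.1, 0, 0, 0, 0, 1, 0, 0, 0, 0, 0, 0, 1]}}

```text
clock: 18.25
position: [0.5054, -0.2808, 0.2174]
eef_rot: [0.004, 0.991, 0.031, -0.134]
wrist_force: [0.1, 2.4, -2.8]
gripper_width: 0.02
grasp_force: 44.8
```

{"method": "send_rows", "body": {"targets": [0, 0.1, 0, 0, 0, 0, 1, 0, 0, 0, 0, 0, 0, 1, 0, 0, 0, 0, 0, 0, 1]}}

```text
clock: 18.55
position: [0.5056, -0.2817, 0.218]
eef_rot: [0.005, 0.991, 0.031, -0.133]
wrist_force: [0.2, 3.4, -2.1]
gripper_width: 0.0197
grasp_force: 44.9
```

```bash
python3 st.py
```

```text
[ 0.50880718 -0.28165839  0.05593809] [-0.005 -0.001 -1.   ] [ 0.15898169  3.4112591  -2.06000391] 0.019665011944745122 18.55
```

{"method": "send_rows", "body": {"targets": [0, -1, 0, 0, 0, 0, 1, 0, -1, 0, 0, 0, 0, 1, -0.5, 0, -1.9, 0, 0, 0, 1, -0.5, 0, -1.9, 0, 0, 0, 1, -0.5, 0, -1.9, 0, 0, 0, 1]}}

```text
clock: 19.05
position: [0.5051, -0.2614, 0.2783]
eef_rot: [0.006, 0.991, 0.031, -0.133]
wrist_force: [-0.6, -0.2, -1.4]
gripper_width: 0.0198
grasp_force: 44.8
```

{"method": "send_rows", "body": {"targets": [-0.5, 0, -1.9, 0, 0, 0, 1, -0.5, 0, -1.9, 0, 0, 0, 1, -0.5, 0, -1.9, 0, 0, 0, 1, -0.5, 0, -1.9, 0, 0, 0, 1, -0.5, 0, -1.9, 0, 0, 0, 1]}}

```text
clock: 19.55
position: [0.5059, -0.2611, 0.3767]
eef_rot: [0.006, 0.991, 0.031, -0.133]
wrist_force: [0.8, -0.4, -0.5]
gripper_width: 0.0195
grasp_force: 44.8
```

```bash
python3 - <<'E'
from st import *
dy=SR.apply([0,.0025,0]);R=HR*b.inv()
A=home(.012,.10)+dy-R.apply(t)+[0,0,.03];plan(A,R,11,1)
B=home(.012,.006)+dy-R.apply(t);plan(B,R,7,1,A,R)
E
```

```text
[ 0.50928846 -0.26153534  0.21457469] [-0.003 -0.004 -1.   ] [ 0.80224958 -0.36328502 -0.47195766] 0.019506054313137847 19.55
dist mm/row 23.18471317665311 deg/row 3.6545280876744317
[0.77, -2.0, 0.97, 0.02, 3.65, -0.01, 1.0, 0.71, -2.0, 1.01, 0.02, 3.65, -0.01, 1.0, 0.64, -2.0, 1.04, 0.02, 3.65, -0.01, 1.0, 0.57, -2.0, 1.07, 0.02, 3.65, -0.01, 1.0, 0.5, -2.0, 1.1, 0.02, 3.65, -0.01, 1.0]
[0.43, -2.0, 1.13, 0.02, 3.65, -0.01, 1.0, 0.36, -2.0, 1.14, 0.02, 3.65, -0.01, 1.0, 0.29, -2.0, 1.16, 0.02, 3.65, -0.01, 1.0, 0.21, -2.0, 1.17, 0.02, 3.65, -0.01, 1.0, 0.14, -2.0, 1.17, 0.02, 3.65, -0.01, 1.0]
[0.07, -2.0, 1.17, 0.02, 3.65, -0.01, 1.0]
dist mm/row 16.513026471164803 deg/row 0.0
[-1.48, 0.0, 0.74, 0.0, 0.0, 0.0, 1.0, -1.48, -0.0, 0.74, 0.0, 0.0, 0.0, 1.0, -1.48, -0.0, 0.74, 0.0, 0.0, 0.0, 1.0, -1.48, 0.0, 0.74, 0.0, 0.0, 0.0, 1.0, -1.48, 0.0, 0.74, 0.0, 0.0, 0.0, 1.0]
[-1.48, -0.0, 0.74, 0.0, 0.0, 0.0, 1.0, -1.48, 0.0, 0.74, 0.0, 0.0, 0.0, 1.0]
```

{"method": "send_rows", "body": {"targets": [0.8, -2, 1, 0, 3.6, 0, 1, 0.7, -2, 1, 0, 3.6, 0, 1, 0.6, -2, 1, 0, 3.7, 0, 1, 0.6, -2, 1.1, 0, 3.7, 0, 1, 0.5, -2, 1.1, 0, 3.7, 0, 1]}}

```text
clock: 20.05
position: [0.5239, -0.1591, 0.3191]
eef_rot: [0.001, 0.999, 0.032, 0.028]
wrist_force: [0.1, -0.3, -0.5]
gripper_width: 0.0194
grasp_force: 44.8
```

{"method": "send_rows", "body": {"targets": [0.4, -2, 1.1, 0, 3.7, 0, 1, 0.4, -2, 1.1, 0, 3.6, 0, 1, 0.3, -2, 1.2, 0, 3.6, 0, 1, 0.2, -2, 1.2, 0, 3.7, 0, 1, 0.1, -2, 1.2, 0, 3.6, 0, 1]}}

```text
clock: 20.55
position: [0.5417, -0.058, 0.2641]
eef_rot: [-0.004, 0.982, 0.031, 0.186]
wrist_force: [0.8, 0.3, -1.2]
gripper_width: 0.0196
grasp_force: 44.8
```

```bash
python3 - <<'E'
from st import *
dy=SR.apply([0,.0025,0]);R=HR*b.inv()
A=home(.012,.10)+dy-R.apply(t);plan(A,R,3,1)
B=home(.012,.006)+dy-R.apply(t);plan(B,R,6,1,A,R)
E
```

```text
[ 0.64102912 -0.05214789  0.13605458] [ 0.593  0.035 -0.804] [ 0.83411945  0.30775003 -1.20516397] 0.019601214147021047 20.55
dist mm/row 14.707034082169413 deg/row 1.182205622639839
[-0.32, -0.65, 1.27, 0.08, 1.18, -0.03, 1.0, -0.34, -0.65, 1.26, 0.08, 1.18, -0.03, 1.0, -0.37, -0.65, 1.25, 0.08, 1.18, -0.03, 1.0]
dist mm/row 15.666666666666673 deg/row 0.0
[-1.51, 0.0, 0.41, 0.0, 0.0, 0.0, 1.0, -1.51, -0.0, 0.41, 0.0, 0.0, 0.0, 1.0, -1.51, 0.0, 0.41, 0.0, 0.0, 0.0, 1.0, -1.51, 0.0, 0.41, 0.0, 0.0, 0.0, 1.0, -1.51, -0.0, 0.41, 0.0, 0.0, 0.0, 1.0]
[-1.51, -0.0, 0.41, 0.0, 0.0, 0.0, 1.0]
```

{"method": "send_rows", "body": {"targets": [-0.3, -0.6, 1.3, 0.1, 1.2, 0, 1, -0.3, -0.7, 1.3, 0.1, 1.2, 0, 1, -0.4, -0.7, 1.2, 0.1, 1.2, 0, 1, 0, 0, 0, 0, 0, 0, 1]}}

```text
clock: 20.95
position: [0.5447, -0.0377, 0.2237]
eef_rot: [-0.009, 0.976, 0.032, 0.213]
wrist_force: [1.8, -0.2, -1.3]
gripper_width: 0.0199
grasp_force: 44.8
```

{"method": "send_rows", "body": {"targets": [-1.5, 0, 0.4, 0, 0, 0, 1, -1.5, 0, 0.4, 0, 0, 0, 1, -1.5, 0, 0.4, 0, 0, 0, 1, 0, 0, 0, 0, 0, 0, 1]}}

```text
clock: 21.35
position: [0.5092, -0.0412, 0.1951]
eef_rot: [-0.008, 0.976, 0.032, 0.214]
wrist_force: [1.1, -0.4, -0.9]
gripper_width: 0.0198
grasp_force: 44.8
```

```bash
python3 - <<'E'
from st import *
dy=SR.apply([0,.0025,0]);R=HR*b.inv()
B=home(.012,.006)+dy-R.apply(t);plan(B,R,5,1)
E
```

```text
[ 0.61565248 -0.03387589  0.07303666] [ 0.638  0.044 -0.768] [ 1.07457407 -0.38037831 -0.93281261] 0.019773429944446794 21.35
dist mm/row 9.375013079798695 deg/row 0.05566503507833951
[-0.9, -0.01, 0.25, -0.02, 0.04, -0.03, 1.0, -0.9, -0.01, 0.25, -0.02, 0.04, -0.03, 1.0, -0.9, -0.01, 0.25, -0.02, 0.04, -0.03, 1.0, -0.9, -0.01, 0.25, -0.02, 0.04, -0.03, 1.0, -0.9, -0.01, 0.25, -0.02, 0.04, -0.03, 1.0]
```

{"method": "send_rows", "body": {"targets": [-0.9, 0, 0.2, 0, 0, 0, 1, -0.9, 0, 0.3, 0, 0, 0, 1, -0.9, 0, 0.2, 0, 0, 0, 1, -0.9, 0, 0.3, 0, 0, 0, 1, -0.9, 0, 0.3, 0, 0, 0, 1]}}

```text
clock: 21.85
position: [0.4742, -0.0435, 0.164]
eef_rot: [-0.008, 0.976, 0.032, 0.215]
wrist_force: [0.4, 0.9, -1.3]
gripper_width: 0.0197
grasp_force: 44.8
```

{"method": "send_rows", "body": {"targets": [-0.2, 0, 0.1, 0, 0, 0, 1, -0.1, 0, 0, 0, 0, 0, 1, 0, 0, 0, 0, 0, 0, 1]}}

```text
clock: 22.15
position: [0.4727, -0.0437, 0.1625]
eef_rot: [-0.008, 0.976, 0.032, 0.215]
wrist_force: [0.9, 0.7, -0.9]
gripper_width: 0.0197
grasp_force: 44.8
```

```bash
python3 - <<'E'
from st import *
print(HR.inv().apply(T-home(0,0)))
E
```

```text
[ 0.57937831 -0.03644272  0.04065904] [ 0.64   0.044 -0.767] [ 0.93490184  0.65803408 -0.90353939] 0.01973151367465811 22.15
[-0.01096335  0.00204246  0.00351691]
```

{"method": "send_rows", "body": {"targets": [0, 0, 0, 0, 0, 0, 3, 0, 0, 0, 0, 0, 0, 4, 0, 0, 0, 0, 0, 0, 5, 0, 0, 0, 0, 0, 0, 5, 0, 0, 0, 0, 0, 0, 5]}}

```text
clock: 22.65
position: [0.4726, -0.0436, 0.1624]
eef_rot: [-0.008, 0.976, 0.032, 0.215]
wrist_force: [0.4, -0.5, -0.3]
gripper_width: 0.0499
grasp_force: 0.0
```

{"method": "send_rows", "body": {"targets": [0, 0, -1, 0, 0, 0, 5, 0, 0, -2, 0, 0, 0, 5, 0, 0, -3, 0, 0, 0, 5, 0, 0, -3, 0, 0, 0, 5, 0, 0, -3, 0, 0, 0, 5]}}

```text
clock: 23.15
position: [0.4214, -0.0471, 0.2729]
eef_rot: [-0.008, 0.976, 0.032, 0.215]
wrist_force: [0.2, -0.4, 0.4]
gripper_width: 0.0501
grasp_force: 0.0
```

```bash
python3 - <<'E'
from h import *
from station import manip
f=manip.grab_frame("side")["pixels"];o=manip.observe();print(o["wrist_force"],o["gripper_width"])
a=F["s4"]["pixels"].astype(np.float32)
# shift of head+trough region and of fork/handle front between home picture and now
for n,(y0,y1,x0,x1) in dict(head=(217,240,328,352),handle=(196,220,308,334)).items():
    tpl=a[y0:y1,x0:x1].astype(np.uint8);r=cv2.matchTemplate(f[y0-6:y1+6,x0-6:x1+6],tpl,cv2.TM_CCOEFF_NORMED);print(n,cv2.minMaxLoc(r)[1:4:2],"(6,6)=same", np.abs(f[y0:y1,x0:x1]-a[y0:y1,x0:x1]).mean())
# handle end now: green blob extremes
B,G,R=[f[...,i].astype(int) for i in range(3)]
m=(G-R>40)&(G-B>30);m[:, :300]=0;m[:,345:]=0;m[:180]=0;m[230:]=0
ys,xs=np.nonzero(m);pts=np.stack([xs,ys],1);print(cv2.minAreaRect(pts.astype(np.float32)),[ (p) for p in (pts[xs.argmin()],pts[ys.argmin()],pts[xs.argmax()],pts[ys.argmax()])])
for u in(.2,.118): print(u,proj(F["side"],home(u,0)).round(1))
# tumbler unchanged?
a0=F["side"]["pixels"];tpl=a0[232:292,324:372];r=cv2.matchTemplate(f[226:298,318:378],tpl,cv2.TM_CCOEFF_NORMED);print("tumbler",cv2.minMaxLoc(r)[1:4:2])
E
```

```text
[ 1.64922946 -1.08286062  4.3893993 ] 0.04974338426915122
head (0.9645586013793945, (6, 6)) (6,6)=same 6.6135263
handle (0.6250390410423279, (6, 7)) (6,6)=same 26.797009
((318.75, 207.75001525878906), (20.50609588623047, 8.485280990600586), 45.0) [array([309, 203]), array([314, 199]), array([329, 212]), array([319, 214])]
0.2 [313.  201.7]
0.118 [327.1 215. ]
tumbler (0.9972671866416931, (6, 6))
```

{"method": "send_rows", "body": {"targets": [0, 0, -2, 0, 0, 0, 5, 0, 0, -1, 0, 0, 0, 5, 0, 0, 0, 0, 0, 0, 5, 0, 0, 0, 0, 0, 0, 5]}}

```text
clock: 23.6
position: [0.4097, -0.048, 0.2981]
eef_rot: [-0.008, 0.976, 0.031, 0.214]
wrist_force: [-0.5, 0.0, 0.1]
gripper_width: 0.0501
grasp_force: 0.0
```

```bash
python3 -c "
from station import manip
print(manip.observe()['wrist_force']);print(manip.close_job())"
```

```text
[-0.46739581  0.01699679  0.14548469]
the job is handed in; nothing more can be done
None
```

The job is handed in, but no verdict came back: the brush did two strokes (bottom about 9–11 N, wall about 3–4 N), lies home in the stand again, let go, and the camera shows the tumbler unmoved in its ring.

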